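# Prove the stop, then hold the dead-man treadle at half travel

### The job

Do the pre-run check on the machine test rig: push the black mushroom head of the stop box all the way down so that it stays down, then twist it clockwise, about a sixth of a turn until it stops, so that it comes fully back up, and only after that press the sprung treadle with its rubber pad down to half of its travel, where its side pointer sits between the two teeth of the post. Never push the treadle to the bottom and leave the loose parts on the bench where they are. Finish while still holding the treadle steady at half travel; do not let go.

Things in the scene. Friction and masses are not known exactly. Their poses are not given: they have to be found in the camera images.
- stop_box: grey steel box fixed to the bench, 110 x 100 x 55 high; origin at the centre of its underside, z up. The mushroom head stands over the centre of its top; nothing else on the top is higher than 4 mm
- stop_head_top (a point): centre of the top face of the black mushroom head (axes turn with the head, z up). The head is round, 40 in diameter and 24 tall (its flat top is 28 across), on a thin stem of 18 diameter. Standing up, its top is 97 above the bench and its underside 18 above the box top; latched down, everything is 7 lower (underside 11 above the box top, room for fingertips beside it)
- stop_plunger (a joint): how far the mushroom head is pressed (m): 0 = up, 0.007 = fully down. It moves stiffly, against about 4 N of friction, to a firm stop at the bottom (push with 8 to 12 N), and stays where it is left
- stop_head (a joint): turn of the mushroom head about its vertical axis (rad), 0 at rest, clockwise from above positive, 0 to about 1.1. While it is down, turning it clockwise drives it up on an internal cam: it rises about evenly and is fully up at 1.05 to 1.1 rad, where the turn stops. Light torque (about 0.1 Nm); let go, a spring turns it back to about 0.1 and it stays up
- treadle_base: steel base plate of the treadle, fixed to the bench, 150 x 90 x 8; origin at the centre of its underside, z up. Its x axis points from the free (raised) end towards the hinge; the hinge axis is parallel to its y axis at x = +58, 24 above the bench. A square gauge post 72 high stands beside the free end at x = -46, y = +46, with two teeth that point to -x, at heights about 55 and 40; the pointer on the treadle's edge starts above the upper tooth
- treadle_pad (a point): rubber pad on the treadle, where to press: the origin lies on its upper face, on the centre line, 95 from the hinge axis measured along the treadle (the free end is 21 further out). The pad is 52 wide (its y) and reaches from 15 beyond the origin on the free-end side to 55 on the hinge side; its face slopes 0.34 rad, free end up, when released (the point's own axes are level then). At rest the origin is about 61 above the bench, at half travel about 48, at the bottom about 34
- treadle (a joint): how far the treadle is pressed (rad): 0 = released (up), 0.15 = half travel, 0.30 = bottom. A spring returns it: about 3.5 N at the pad origin starts it moving, 8 N holds it at half travel, 12 N bottoms it
- capacitor: bystander: blue can capacitor standing on end, diameter 34, height 48; origin at the centre of its underside
- binding_post1: bystander: small brass binding post standing on its flange, diameter 20, height 30; origin at its underside
- binding_post2: bystander: the other brass binding post, same size
- hex_key_set: bystander: folded hex key set in a red plastic holder, 100 x 32 x 24; origin at its underside
- shader_frame: bystander: chrome shader frame standing on its base, about 86 x 24 x 64 high; origin at its underside
- screwdriver: bystander: screwdriver about 140 long lying across in front of the robot; origin under it
- coil_collar: bystander: copper ring lying flat, outer diameter 38, height 16; origin at its underside
Not all that is in view belongs to the job. What is shaped like the treadle_base but orange or purple is not meant.

How it is judged:
On the way, in this order (a step that is already met when the one before it is completed fails the run):
1. the mushroom head is pressed fully down (value of joint stop_plunger above 0.0055 m), for 0.2 s.
2. the head is twisted clockwise by 0.7 rad or more (value of joint stop_head above 0.7 rad), for 0.05 s.
3. with the head up again, the robot holds the treadle at half travel (0.10 to 0.20 rad) (value of joint stop_plunger below 0.0025 m and value of joint treadle between 0.1 and 0.2 rad and (contact force between treadle and the fingers above 2 N or contact force between treadle and the arm above 2 N)), for 0.5 s.
At the end, for the whole second after the job is handed in: the mushroom head is up (within 2.5 mm of the top) and the robot, pressing on the treadle with more than 2 N, holds the treadle still between 0.10 and 0.20 rad (half travel 0.15, tolerance 0.05) (all of step 3 and velocity of joint treadle between -0.1 and 0.1 rad/s); the arm keeps its last pose, push and grip.
It fails at once if the treadle is pushed to the bottom (beyond 0.28 of 0.30 rad) (value of joint treadle above 0.28 rad).
It fails at once if a loose part on the bench is shifted by more than 25 mm (distance of any of capacitor, binding_post1, binding_post2, hex_key_set, shader_frame, screwdriver, coil_collar from where it was at the start of the episode above 0.025 m).
It also fails if it takes over 61 s, if anything falls off the work surface, if the arm or the gripper's body presses on something with over 40 N, if the wrist force passes 120 N, or if a joint passes its speed limit or range.

### The arm

A 6-joint arm with a two-finger parallel gripper is mounted at the origin on the work surface. World frame = base frame: x ahead of the robot, y to its left, z up, the work surface at z = 0. Lengths are in m, angles in rad, forces in N, time in s.
With the tool pointing down it reaches from about 0.25 to 0.725 m from the base axis. Payload 4 kg.
Tool frame: the origin (TCP) lies at the very end of the fingers, on their centre line; the grasp point (between the pads) lies bot.grasp_offset behind it (bot.grasp_offset is the distance from the TCP to the grasp point, in m); z points along the fingers, y is the direction in which the jaws open and shut (so a half turn about z gives the same grasp; the last joint's range is limited). The gripper opens to 85 mm and grips with 20 to 120 N. Pads are 22 mm wide; open, the fingers measure 114 mm over their backs; the gripper's body (76 mm by 85 mm) begins 54 mm behind the grasp point. The pads swing forward as they close: fully open they stand 13 mm farther back than shut.
Start: joints at [-1.276, 0.241, 0.005, 1.335, 0, 1.571], TCP at [0.145, -0.478, 0.231] pointing down, gripper open.
Joint ranges: [-2.72, 2.72], [-1.05, 1.87], [-1.09, 1.28], [-1.99, 2.15], [-1.42, 1.44], [-3.14, 3.14]. Speed limits (rad/s): [2.79, 2.79, 3.14, 3.14, 3.14, 3.14].

### API

Orientations are given as a unit quaternion [x, y, z, w].
In Python, from workcell import bot gives the robot as it stands. The module is installed in compiled form; this text tells all that it offers.
- The arm moves only by the shell command python3 -m jog 'ROWS' [OPENING]. ROWS is JSON, a list that holds one entry, the list of rows, each a list of 6 numbers: the shift along the tool's x, y, z in m, then the turn, a rotation vector about the tool's x, y, z in degrees. In form: [[[dx, dy, dz, wx, wy, wz], ...]]. A call has 1 to 12 rows; each row shifts and turns the pose as measured when the row begins, along the tool's axes as they then stand; what a row does not reach is not made up. A row lasts 1/8 s, in which the tool goes at most 62.5 mm and 10.7 degrees, less where a joint would pass 70% of its speed; a pose out of reach is approached as far as the arm can. A call is refused whole if a number of a shift passes 0.0625 or a number of a turn 10.7, either way. A call with a gripper value outside its range is refused whole. OPENING is the finger opening in m, from 0 to 0.0854, set as the call begins (- or left out, the last holds). The fingers move at their own pace and stop on an object; the grip force is fixed at half the most. Time passes only in rows, so rows that do not move let the fingers close. It gives the time, the measured TCP pose, the force and the opening at its end, in the units of the state.
- bot.get_obs(): the state, without advancing time (a new reading comes with each control period).
- bot.camera(name): name is "scene" or "top"; returns a dict with "pixels" (420x560x3 uint8, red, green, blue), "fx", "fy", "cx", "cy" (pixels), "rvec" (rotation vector, rad) and "tvec" (3), from world to camera coordinates, as OpenCV has them. Camera axes: x right, y down, z forward; pixel columns grow to the right and rows downward; lengths in m; the calibration is good to about 2 mm. A picture is of the moment at which its call begins. There is no depth.
- bot.job_done(): hands the job in, once; it reports no verdict.
The state is a dict: "clock": time; "joint_pos": joint angles; "joint_vel": joint speeds; "tau": joint torques, N m; "eef_pos": TCP position; "tool_rot": TCP orientation; "ft_force": force on the tool from outside, world axes, zero at the start; "ft_torque": the same for the moment, N m; "grip_width": finger opening in m.
Only numpy, scipy, OpenCV 4.12 (cv2) and the standard library are available. Lean on these libraries where they do the work, as an engineer would, in place of code of your own. Each camera call takes 0.05 s, during which the arm holds its last target. There are 200 camera calls.

## Working session

There is one attempt and no reset: what is moved stays moved. The work goes in short steps, Python scripts to look and compute and a shell command to move; the robot and the scene stay as the last step left them, time stands still between calls to the robot, and variables do not carry over. Pictures are saved under pics/ and viewed, on a budget of 10 in all, crops included, one or two more only if the job needs it, and the job is handed in when it is done.

```bash
mkdir -p pics
cat > h.py <<'E'
import numpy as np, cv2, json
from workcell import bot
def snap(n,f):
    c=bot.camera(n); cv2.imwrite(f'pics/{f}.png',cv2.cvtColor(c['pixels'],cv2.COLOR_RGB2BGR))
    np.savez(f'pics/{f}.npz',**c); return c
def load(f): return dict(np.load(f'pics/{f}.npz'))
def KRt(c):
    K=np.array([[c['fx'],0,c['cx']],[0,c['fy'],c['cy']],[0,0,1.]]);R=cv2.Rodrigues(np.array(c['rvec'],float))[0]
    return K,R,np.array(c['tvec'],float).ravel()
def ray(c,p):
    K,R,t=KRt(c); d=R.T@np.linalg.inv(K)@np.array([p[0],p[1],1.]); return -R.T@t,d
def onz(c,p,z):
    o,d=ray(c,p); return o+d*(z-o[2])/d[2]
def tri(c1,p1,c2,p2):
    o1,d1=ray(c1,p1);o2,d2=ray(c2,p2)
    s=np.linalg.lstsq(np.c_[d1,-d2],o2-o1,rcond=None)[0]; a=o1+s[0]*d1;b=o2+s[1]*d2
    return (a+b)/2,np.linalg.norm(a-b)
def proj(c,P):
    K,R,t=KRt(c); q=K@(R@np.array(P,float)+t); return q[:2]/q[2]
E
python3 - <<'E'
from h import *
for n in('scene','top'):
    c=snap(n,n+'0'); print(n,ray(c,(c['cx'],c['cy'])),c['fx'])
o=bot.get_obs();print(o,bot.grasp_offset)
E
```

```text
scene (array([1.37998045, 0.0310386 , 0.57933338]), array([-0.85671404,  0.03763239, -0.51441701])) 498.0970955043559
top (array([0.49380128, 0.07315498, 0.95588304]), array([ 0.05649047, -0.02306368, -0.99813671])) 399.61403127366424
{'clock': 0.1, 'joint_pos': array([-1.27600835e+00,  2.41348008e-01,  3.84378633e-03,  1.33518989e+00,
       -1.77816881e-05,  1.57077269e+00]), 'joint_vel': array([ 0.00052854, -0.0005834 ,  0.00351016, -0.00063809, -0.0008766 ,
       -0.00055115]), 'tau': array([ 4.27665054e-04, -3.73137403e+01,  2.53010076e+01,  1.08654506e-02,
        8.76803483e-05, -1.27179547e-05]), 'eef_pos': array([ 0.14509796, -0.47788883,  0.23049101]), 'tool_rot': array([ 9.89154975e-01,  1.46872515e-01, -1.48138717e-04, -9.37300977e-04]), 'ft_force': array([-0.01713881, -0.37630649, -0.37538758]), 'ft_torque': array([ 0.03401761, -0.00866888,  0.00162828]), 'grip_width': 0.08509447287869491} 0.0187
```

View pics/scene0.png

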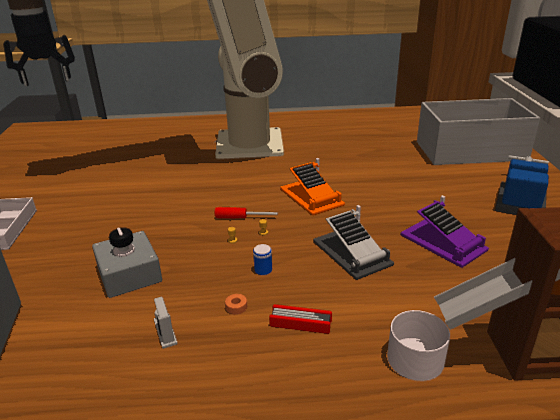

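View pics/top0.png

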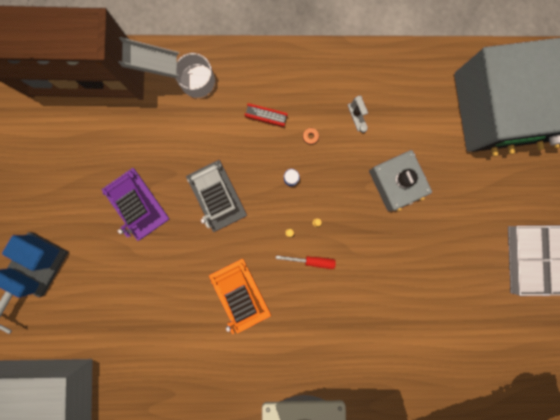

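The scene view shows the stop box with its black head at (121,238) and the grey treadle at (352,243). The top view shows the head at (407,178) and the treadle at (216,195), with the post near (205,221). Next I'll make one enlarged composite for exact pixels.

Run:
```python
from h import *
o=[]
for f,x,y in(('scene0',121,250),('scene0',352,235),('top0',403,181),('top0',216,197)):
    im=cv2.imread(f'pics/{f}.png'); w=45
    p=cv2.resize(im[y-33:y+34,x-w:x+w],(400,298),interpolation=cv2.INTER_CUBIC)
    s=400/90
    for k in range(0,90,10):
        cv2.putText(p,str(x-w+k),(int(k*s),8),0,.3,(0,255,255),1);cv2.line(p,(int(k*s),10),(int(k*s),14),(0,255,255),1)
    for k in range(0,67,10):
        cv2.putText(p,str(y-33+k),(0,int(k*s)+4),0,.3,(0,255,255),1)
    o.append(p)
cv2.imwrite('pics/comp.png',np.vstack([np.hstack(o[:2]),np.hstack(o[2:])]))
c=load('top0')
# head contour (dark) in both
for f,(x0,y0,x1,y1) in(('scene0',(100,220,140,250)),('top0',(390,160,425,195))):
    g=load(f)['pixels'][y0:y1,x0:x1].max(2); m=(g<45).astype(np.uint8)
    ct=max(cv2.findContours(m,0,2)[0],key=cv2.contourArea); e=cv2.fitEllipse(ct); print(f,e[0][0]+x0,e[0][1]+y0,e[1:],cv2.boundingRect(ct))
```

```text
scene0 120.70876502990723 237.84263038635254 ((17.780792236328125, 24.44355010986328), 78.93197631835938) (9, 8, 24, 20)Traceback (most recent call last):
  File "<stdin>", line 17, in <module>
cv2.error: OpenCV(4.12.0) /io/opencv/modules/imgproc/src/shapedescr.cpp:361: error: (-201:Incorrect size of input array) There should be at least 5 points to fit the ellipse in function 'fitEllipseNoDirect'
```

View pics/comp.png

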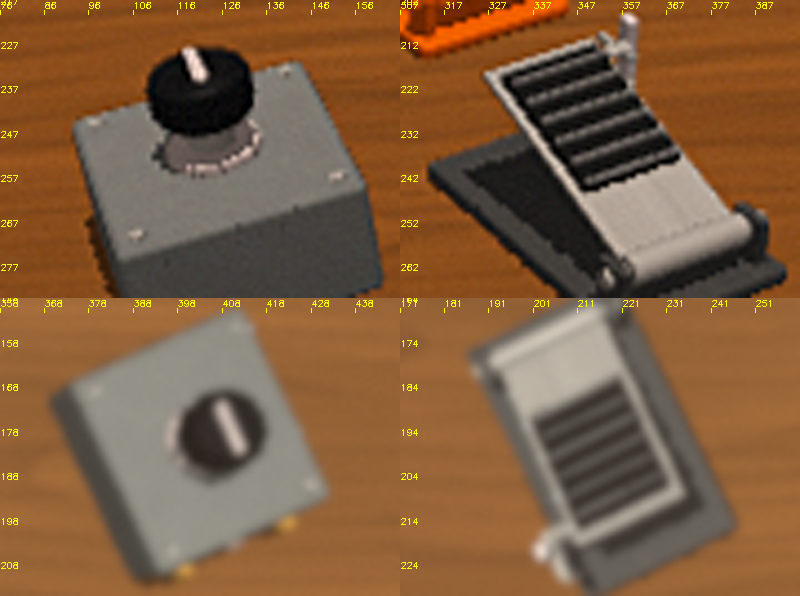

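The composite gives the box-top screws and the pad corners in both views. For example, the pad's free-end corner on the post side is at scene (351.6,211.5) and top (212,216.2). The white index mark on the head is centred at about scene (120.3,231.6).

Run:
```python
from h import *
s,t=load('scene0'),load('top0')
P=lambda a,b:(lambda r:(print(r[0].round(4),round(r[1],4)),r[0])[1])(tri(s,a,t,b))
print('screws') # scene left is -y ; top right is -y
a=[(97.2,244.5),(140.6,232.8),(152.1,256.4),(106.6,269.4)]; b=[(427.8,189.9),(396.7,204.7),(379.8,168.9),(412,154.5)]
S=[P(x,y) for x,y in zip(a,b)]; print('box',np.mean(S,0)); 
print('head disc'); P((120.3,232),(408.5,177.8))
print('disc@.088',onz(t,(408,178),.088),'proj top of box axis',proj(t,np.r_[np.mean(S,0)[:2],.097]),proj(s,np.r_[np.mean(S,0)[:2],.097]))
print('pad fr+y, fr-y, h-y, h+y')
a=[(351.6,211.5),(330.2,220),(348.6,244.3),(370,236.9)];b=[(212,216.2),(231.1,206.5),(220.5,182.5),(200.9,189.9)]
T=[P(x,y) for x,y in zip(a,b)]; f=(T[0]+T[1])/2;h=(T[2]+T[3])/2; d=h-f
print('len',np.linalg.norm(d),'origin',f+d*15/70,'yaw deg',np.degrees(np.arctan2(d[1],d[0])),'w',np.linalg.norm(T[0]-T[1]))
```

```text
screws
[ 0.5813 -0.2875  0.0528] 0.001
[ 0.5477 -0.2135  0.053 ] 0.0036
[ 0.6301 -0.1771  0.0531] 0.0027
[ 0.6628 -0.2514  0.0536] 0.0039
box [ 0.60547319 -0.2323788   0.05312469]
head disc
[ 0.6044 -0.2307  0.0923] 0.0007
disc@.088 [ 0.60450549 -0.23075031  0.088     ] proj top of box axis [410.15128439 177.02266863] [118.96533432 230.22775646]
pad fr+y, fr-y, h-y, h+y
[0.5248 0.2052 0.0629] 0.0051
[0.5461 0.161  0.0588] 0.0009
[0.603  0.1881 0.0376] 0.0024
[0.5859 0.2326 0.0404] 0.0026
len 0.06856199333314902 origin [0.54812893 0.18894889 0.05618218] yaw deg 24.790366051149398 w 0.04922736020201934
```

```bash
python3 -m jog '[[[0.0512,-0.0103,0,0,0,0],[0.0512,-0.0103,0,0,0,0],[0.0512,-0.0103,0,0,0,0],[0.0512,-0.0103,0,0,0,0],[0.0512,-0.0103,0,0,0,0],[0.0512,-0.0103,0,0,0,0],[0.0512,-0.0103,0,0,0,0],[0.0512,-0.0103,0,0,0,0],[0.0512,-0.0103,0,0,0,0],[0.0512,-0.0103,0,0,0,0],[0,0,0,0,0,-10],[0,0,0,0,0,-10]]]' 0
cat > st.py <<'E'
from h import *
import sys
from scipy.spatial.transform import Rotation as R
o=bot.get_obs(); r=R.from_quat(o['tool_rot'])
print('t',o['clock'],'p',o['eef_pos'].round(4),'q',o['joint_pos'].round(2),'F',o['ft_force'].round(1),'w',round(o['grip_width'],4),'xaxis',np.degrees(np.arctan2(*r.as_matrix()[:2,0][::-1])).round(1),'z',r.as_matrix()[:,2].round(3))
if len(sys.argv)>3:
    g=np.array([float(v) for v in sys.argv[1:4]]); print('shift',r.inv().apply(g-o['eef_pos']).round(4))
E
python3 st.py 0.605 -0.231 0.115
```

```text
clock: 1.6
eef_pos: [0.6181, -0.2222, 0.2205]
tool_rot: [0.947, 0.32, -0.004, -0.006]
ft_force: [-0.5, 0.5, 1.0]
grip_width: -0.0002
t 1.6 p [ 0.6181 -0.2222  0.2205] q [-0.35  0.58  0.49  1.5   0.    2.14] F [-0.5  0.5  1. ] w -0.0002 xaxis 37.3 z [-0.012  0.008 -1.   ]
shift [-0.0153  0.0005  0.1056]
```

```bash
python3 -m jog '[[[-0.0153,0,0,0,0,0],[0,0,0.03,0,0,-10],[0,0,0.03,0,0,-10],[0,0,0.03,0,0,-10],[0,0,0,0,0,0]]]' 0 >/dev/null; python3 st.py 0.605 -0.231 0.1
```

```text
t 2.225 p [ 0.5994 -0.2342  0.1274] q [-0.37  0.6   0.27  1.27  0.    1.6 ] F [ 0.6 -0.1  0.1] w 0.0002 xaxis 67.2 z [-0.016  0.007 -1.   ]
shift [0.0051 0.0044 0.0273]
```

```bash
python3 -m jog '[[[0.005,0.0044,0.012,0,0,0],[0,0,0.012,0,0,0],[0,0,0,0,0,0]]]' 0 >/dev/null; python3 st.py 0.605 -0.231 0.097
python3 - <<'E'
from h import *
a=snap('scene','s1');b=snap('top','t1')
A=cv2.imread('pics/s1.png')[190:290,70:190];B=cv2.imread('pics/t1.png')[130:230,345:465]
cv2.imwrite('pics/c1.png',cv2.resize(np.hstack([A,B]),(800,334),interpolation=2))
E
```

```text
t 2.6 p [ 0.6063 -0.2325  0.1051] q [-0.37  0.62  0.25  1.22  0.    1.61] F [-0.1 -0.  -0.2] w -0.0001 xaxis 66.7 z [-0.012  0.006 -1.   ]
shift [ 0.0009 -0.0017  0.0081]
```

View pics/c1.png

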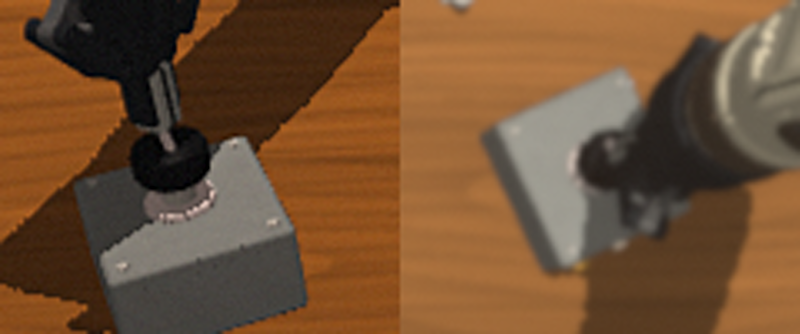

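The closed fingertips stand just above the middle of the head, at about (120,229) in the scene picture. Pressing now in small steps.

```bash
python3 -m jog '[[[0,-0.001,0.004,0,0,0],[0,0,0.004,0,0,0],[0,0,0.003,0,0,0],[0,0,0.002,0,0,0],[0,0,0,0,0,0]]]' 0 >/dev/null; python3 st.py 0.605 -0.231 0.09;python3 -m jog '[[[0,0,0.003,0,0,0],[0,0,0.002,0,0,0]]]' 0 ; python3 st.py 0.605 -0.231 0.09
```

```text
t 3.325 p [ 0.6071 -0.2325  0.095 ] q [-0.37  0.62  0.23  1.19  0.    1.61] F [-0.5  0.2 -0.6] w 0.0 xaxis 66.7 z [-0.006  0.003 -1.   ]
shift [ 0.0006 -0.0025  0.005 ]
clock: 3.58
eef_pos: [0.6073, -0.2326, 0.0906]
tool_rot: [0.835, 0.55, -0.001, -0.003]
ft_force: [-1.4, 0.9, 4.0]
grip_width: -0.0002
t 3.575 p [ 0.6073 -0.2326  0.0906] q [-0.37  0.63  0.23  1.18  0.    1.61] F [-1.4  0.9  4. ] w -0.0002 xaxis 66.7 z [-0.005  0.003 -1.   ]
shift [ 0.0006 -0.0027  0.0007]
```

```bash
for i in 1 2; do python3 -m jog '[[[0,0,0.002,0,0,0],[0,0,0.001,0,0,0]]]' 0 >/dev/null; python3 st.py; done
```

```text
t 3.825 p [ 0.6074 -0.2327  0.09  ] q [-0.37  0.63  0.22  1.17  0.    1.61] F [-3.3  1.1  7.6] w -0.0003 xaxis 66.7 z [-0.004  0.002 -1.   ]
t 4.075 p [ 0.6074 -0.2327  0.09  ] q [-0.37  0.62  0.22  1.17  0.    1.61] F [-3.1  1.6  5.3] w -0.0002 xaxis 66.7 z [-0.002  0.002 -1.   ]
```

```bash
python3 -m jog '[[[0,0,0.004,0,0,0],[0,0,0.004,0,0,0],[0,0,0.004,0,0,0]]]' 0 >/dev/null; python3 st.py; python3 -m jog '[[[0,0,-0.03,0,0,0],[0,0,-0.03,0,0,0],[0,0,0,0,0,0],[0,0,0,0,0,0],[0,0,0,0,0,0]]]' 0.0854 >/dev/null; python3 st.py 0.605 -0.231 0.063
```

```text
t 4.45 p [ 0.6078 -0.2329  0.0898] q [-0.37  0.62  0.21  1.16  0.    1.61] F [-8.2  2.6 20. ] w 0.0001 xaxis 66.7 z [ 0.005 -0.001 -1.   ]
t 5.075 p [ 0.606  -0.2322  0.1472] q [-0.37  0.58  0.3   1.29  0.    1.61] F [ 0.5 -0.1 -0.6] w 0.0853 xaxis 66.7 z [ 0.     0.001 -1.   ]
shift [ 0.0006 -0.0014  0.0842]
```

```bash
python3 -m jog '[[[0,-0.0014,0.02,0,0,0],[0,0,0.02,0,0,0],[0,0,0.02,0,0,0],[0,0,0.015,0,0,0],[0,0,0.007,0,0,0],[0,0,0,0,0,0]]]' 0.0854 >/dev/null; python3 st.py 0.605 -0.231 0.063
python3 - <<'E'
from h import *
a=snap('scene','s2');b=snap('top','t2')
A=cv2.imread('pics/s2.png')[190:290,70:190];B=cv2.imread('pics/t2.png')[130:230,345:465]
cv2.imwrite('pics/c2.png',cv2.resize(np.hstack([A,B]),(800,334),interpolation=2))
E
```

```text
t 5.825 p [ 0.6015 -0.2303  0.0561] q [-0.37  0.65  0.17  1.1   0.    1.61] F [-0.2 -0.2  0.1] w 0.0854 xaxis 66.7 z [-0.009  0.004 -1.   ]
shift [ 0.0007  0.0034 -0.007 ]
```

View pics/c2.png

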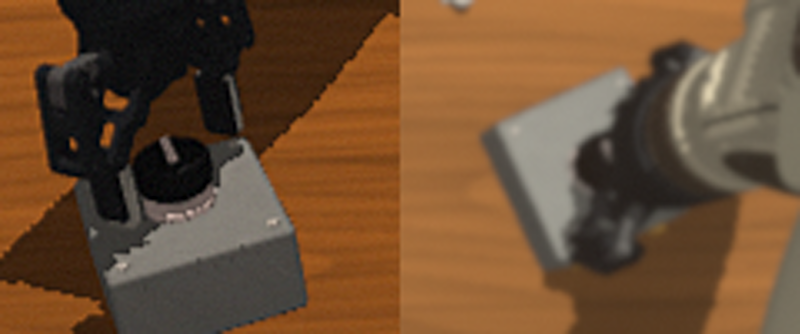

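The head is latched down, with its collar hidden, and the open fingers straddle it with equal gaps. I'll raise 7 mm, centre and close.

```bash
python3 -m jog '[[[0.0005,0.0034,-0.006,0,0,0],[0,0,0,0,0,0]]]' 0.0854 >/dev/null; python3 st.py 0.605 -0.231 0.063; python3 -m jog '[[[0,0,0,0,0,0],[0,0,0,0,0,0],[0,0,0,0,0,0],[0,0,0,0,0,0]]]' 0.03 >/dev/null; python3 st.py 0.605 -0.231 0.063
```

```text
t 6.175 p [ 0.6072 -0.2321  0.0656] q [-0.37  0.64  0.19  1.12  0.    1.61] F [ 0.9  0.4 -1.3] w 0.0855 xaxis 66.7 z [-0.003  0.002 -1.   ]
shift [ 0.0001 -0.0025  0.0026]
t 6.675 p [ 0.6071 -0.232   0.0672] q [-0.37  0.64  0.19  1.12  0.    1.61] F [-0.8 -0.3 -0.7] w 0.0376 xaxis 66.7 z [-0.002  0.002 -1.   ]
shift [ 0.0001 -0.0023  0.0042]
```

```bash
python3 -m jog '[[[0,0,-0.0011,0,0,9],[0,0,-0.0011,0,0,9]]]' >/dev/null; python3 st.py 0.6071 -0.232 0.067; python3 -m jog '[[[0,0,-0.0011,0,0,9],[0,0,-0.0011,0,0,9]]]' >/dev/null; python3 st.py 0.6071 -0.232 0.067
```

```text
t 6.925 p [ 0.6064 -0.2317  0.0683] q [-0.37  0.64  0.19  1.13  0.    1.94] F [-1.8  0.6  2. ] w 0.0377 xaxis 48.1 z [-0.004  0.003 -1.   ]
shift [0.0002 0.0007 0.0013]
t 7.175 p [ 0.6059 -0.2312  0.0706] q [-0.37  0.64  0.19  1.13  0.    2.26] F [-2.   1.9  3.2] w 0.0378 xaxis 29.6 z [-0.005  0.004 -1.   ]
shift [0.0007 0.0014 0.0036]
```

```bash
python3 -m jog '[[[0,0,-0.0013,0,0,9],[0,0,-0.0013,0,0,9]]]' >/dev/null; python3 st.py 0.6071 -0.232 0.074; python3 -m jog '[[[0,0,-0.001,0,0,6],[0,0,-0.0005,0,0,2],[0,0,0,0,0,0]]]' >/dev/null; python3 st.py 0.6071 -0.232 0.074; python3 -c "
import sys;sys.path.insert(0,'.')
from workcell import bot;print(bot.get_obs()['ft_torque'].round(2))"
```

```text
t 7.425 p [ 0.6056 -0.2304  0.0732] q [-0.36  0.64  0.2   1.14  0.    2.58] F [-1.   1.1  0.1] w 0.0379 xaxis 11.0 z [-0.006  0.005 -1.   ]
shift [ 0.0012  0.0018 -0.0008]
t 7.8 p [ 0.6055 -0.2301  0.0743] q [-0.36  0.64  0.2   1.14  0.    2.73] F [-0.4 -0.7  1.1] w 0.0378 xaxis 2.8 z [-0.007  0.005 -1.   ]
shift [0.0015 0.002  0.0002]
[-0.13  0.17  0.09]
```

```bash
python3 -m jog '[[[0,0,0,0,0,0],[0,0,0,0,0,0],[0,0,0,0,0,0],[0,0,-0.05,0,0,0],[0,0,-0.05,0,0,0],[0,0,-0.05,0,0,0],[0,0.06,0,0,0,-10],[0,0,0,0,0,-10],[0,0,0,0,0,0]]]' 0.0854 >/dev/null; python3 st.py 0.548 0.189 0.2
python3 - <<'E'
from h import *
a=snap('scene','s3');b=snap('top','t3')
A=cv2.imread('pics/s3.png')[190:290,70:190];B=cv2.imread('pics/t3.png')[130:230,345:465]
cv2.imwrite('pics/c3.png',cv2.resize(np.hstack([A,B]),(800,334),interpolation=2))
for f in('scene0','s2','s3'):
    g=load(f)['pixels'][225:265,100:140].max(2);m=(g<45).astype(np.uint8);print(f,np.where(m.sum(1)>8)[0][[0,-1]]+225)
E
```

```text
t 8.925 p [ 0.6099 -0.2923  0.2278] q [-0.45  0.62  0.58  1.54  0.    2.28] F [-0.4 -0.7 -0.7] w 0.0856 xaxis 23.5 z [-0.007  0.004 -1.   ]
shift [ 0.1351 -0.466   0.0301]
scene0 [229 246]
s2 [225 255]
s3 [229 246]
```

View pics/c3.png

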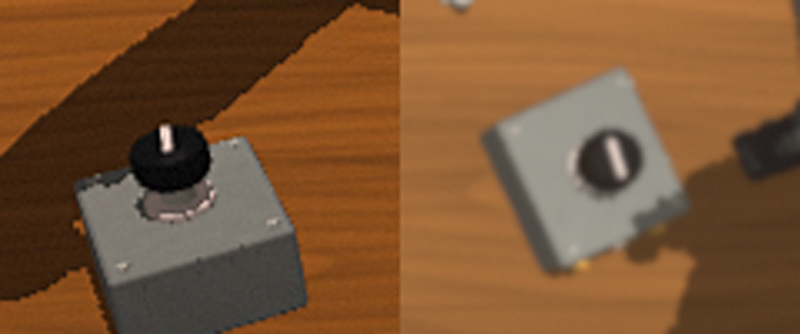

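The head is fully up again: it covers image rows 229–246, the same as at the start. It is back near its rest angle, with the mark turned slightly clockwise. Now over to the treadle with the fingers closed.

```bash
python3 -m jog '[[[0.0159,-0.0518,0,0,0,0],[0.0159,-0.0518,0,0,0,0],[0.0159,-0.0518,0,0,0,0],[0.0159,-0.0518,0,0,0,0],[0.0159,-0.0518,0,0,0,0],[0.0159,-0.0518,0,0,0,0],[0.0159,-0.0518,0,0,0,0],[0.0159,-0.0518,0,0,0,0],[0.0159,-0.0518,0,0,0,0],[0,0,0,0,0,0]]]' 0 >/dev/null; python3 st.py 0.5554 0.1924 0.085
```

```text
t 10.275 p [0.5524 0.2129 0.2255] q [0.36 0.44 0.27 1.42 0.01 3.11] F [ 0.1 -0.8  0. ] w -0.0002 xaxis 22.5 z [-0.014  0.005 -1.   ]
shift [-0.0035  0.0214  0.1403]
```

```bash
python3 -m jog '[[[0,0.01,0.02,0,0,-10],[0,0.01,0.03,0,0,0],[0,0,0.03,0,0,0],[0,0,0.03,0,0,0],[0,0,0.015,0,0,0],[0,0,0,0,0,0]]]' 0 >/dev/null; python3 st.py 0.5554 0.1924 0.08
```

```text
t 11.025 p [0.5584 0.1931 0.0973] q [0.33 0.51 0.05 1.12 0.01 2.9 ] F [-0.3 -0.1 -0. ] w 0.0003 xaxis 32.4 z [-0.014  0.002 -1.   ]
shift [-0.0027 -0.0009  0.0174]
```

```bash
python3 -m jog '[[[-0.0022,-0.001,0.01,0,0,0],[0,0,0.006,0,0,0],[0,0,0,0,0,0]]]' 0 >/dev/null; python3 st.py 0.5554 0.1924 0.06
python3 - <<'E'
from h import *
a=snap('scene','s4');b=snap('top','t4')
A=cv2.imread('pics/s4.png')[185:285,295:415];B=cv2.imread('pics/t4.png')[145:245,155:275]
cv2.imwrite('pics/c4.png',cv2.resize(np.hstack([A,B]),(800,334),interpolation=2))
E
```

```text
t 11.4 p [0.5574 0.1931 0.0831] q [0.33 0.52 0.02 1.08 0.01 2.91] F [ 0.5 -0.1 -0.2] w -0.0 xaxis 32.4 z [-0.009  0.004 -1.   ]
shift [-0.0019 -0.0003  0.0231]
```

View pics/c4.png

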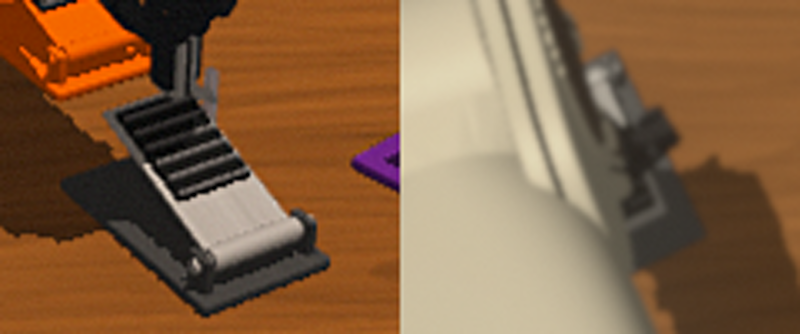

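The fingers hang over the pad's middle, clear of the post at about (210,90) in the crop. Now down to contact, then in small steps.

```bash
python3 -m jog '[[[-0.002,0,0.008,0,0,0],[0,0,0.006,0,0,0],[0,0,0.003,0,0,0],[0,0,0,0,0,0]]]' 0 >/dev/null; python3 st.py 0.5554 0.1924 0.048;for i in 1 2 3; do python3 -m jog '[[[0,0,0.002,0,0,0],[0,0,0.001,0,0,0]]]' 0 >/dev/null; python3 st.py 0.5554 0.1924 0.048; done
```

```text
t 12.0 p [0.556  0.1923 0.0657] q [ 0.33  0.53 -0.01  1.04  0.01  2.91] F [0.1 1.2 0.2] w 0.0001 xaxis 32.4 z [-0.008  0.004 -1.   ]
shift [-0.0004 -0.0002  0.0177]
t 12.25 p [0.5562 0.1924 0.0627] q [ 0.33  0.54 -0.01  1.03  0.01  2.91] F [-0.1  0.3  0.8] w -0.0003 xaxis 32.4 z [-0.008  0.004 -1.   ]
shift [-0.0006 -0.0003  0.0147]
t 12.5 p [0.5565 0.1925 0.0607] q [ 0.33  0.54 -0.01  1.02  0.01  2.91] F [-1.8 -0.9  4.1] w 0.0002 xaxis 32.4 z [-0.006  0.005 -1.   ]
shift [-0.001  -0.0004  0.0127]
t 12.75 p [0.5569 0.1927 0.0587] q [ 0.33  0.54 -0.02  1.02  0.01  2.91] F [-1.9 -0.8  5.3] w -0.0001 xaxis 32.4 z [-0.005  0.005 -1.   ]
shift [-0.0014 -0.0005  0.0107]
```

```bash
for i in 1 2 3; do python3 -m jog '[[[0,0,0.002,0,0,0],[0,0,0.002,0,0,0]]]' 0 >/dev/null; python3 st.py 0.5554 0.1924 0.048; done
```

```text
t 13.0 p [0.557  0.1927 0.0556] q [ 0.33  0.54 -0.02  1.01  0.01  2.91] F [-1.9 -0.8  6.4] w 0.0002 xaxis 32.4 z [-0.004  0.005 -1.   ]
shift [-0.0016 -0.0005  0.0076]
t 13.25 p [0.5569 0.1927 0.0526] q [ 0.33  0.55 -0.02  1.    0.01  2.91] F [-2.3 -1.4  7.5] w -0.0001 xaxis 32.4 z [-0.004  0.005 -1.   ]
shift [-0.0014 -0.0006  0.0046]
t 13.5 p [0.5561 0.1923 0.0498] q [ 0.33  0.55 -0.03  1.    0.01  2.91] F [-3.3 -0.9  7.8] w 0.0002 xaxis 32.4 z [-0.005  0.005 -1.   ]
shift [-0.0005 -0.0005  0.0018]
```

```bash
python3 -m jog '[[[0,0,0.002,0,0,0],[0,0,0.0005,0,0,0]]]' 0 >/dev/null; python3 st.py; python3 -m jog '[[[0,0,0.0003,0,0,0],[0,0,0.0003,0,0,0],[0,0,0.0003,0,0,0],[0,0,0.0003,0,0,0]]]' 0 >/dev/null; python3 st.py
python3 - <<'E'
from h import *
a=snap('scene','s5');A=cv2.imread('pics/s5.png')
cv2.imwrite('pics/c5.png',np.hstack([cv2.resize(A[195:255,320:380],(500,500),interpolation=2),cv2.resize(A[200:275,85:160],(300,300),interpolation=2)[:,:].copy() if 0 else cv2.copyMakeBorder(cv2.resize(A[200:275,85:160],(300,300)),0,200,0,0,0)]))
o=bot.get_obs();print(o['eef_pos'],o['ft_force'],o['clock'])
E
```

```text
t 13.75 p [0.5558 0.1921 0.0488] q [ 0.33  0.55 -0.03  0.99  0.01  2.91] F [-2.1 -0.3  8.6] w 0.0001 xaxis 32.4 z [-0.004  0.005 -1.   ]
t 14.25 p [0.5564 0.1924 0.0511] q [ 0.33  0.55 -0.03  0.99  0.01  2.91] F [-3.2 -0.9  7. ] w -0.0003 xaxis 32.4 z [-0.001  0.006 -1.   ]
[0.55645166 0.19242573 0.05117145] [-2.48292375 -0.34265631  7.80133674] 14.3
```

View pics/c5.png

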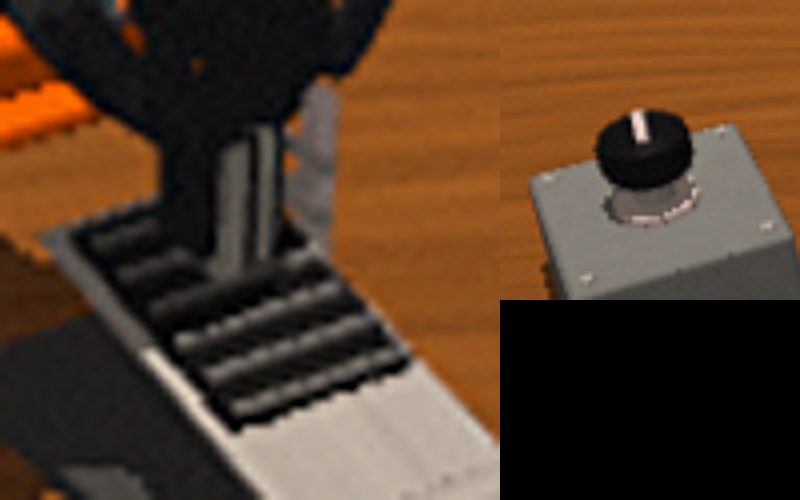

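The treadle is part way down with the fingers on the pad and the head up. The row-by-row hold let it rise to z 0.051, about 0.11 rad, so I'll press a little deeper and leave a standing push.

```bash
python3 -m jog '[[[0,0,0.004,0,0,0],[0,0,0.003,0,0,0]]]' 0 >/dev/null; python3 st.py
python3 - <<'E'
from h import *
for i in range(6):
    bot.camera('scene');o=bot.get_obs();print(o['clock'],o['eef_pos'].round(4),o['ft_force'].round(1))
E
```

```text
t 14.55 p [0.5561 0.1922 0.0461] q [ 0.33  0.55 -0.04  0.98  0.01  2.91] F [-3.9 -1.2  9.8] w 0.0001 xaxis 32.4 z [-0.001  0.006 -1.   ]
14.6 [0.5559 0.1921 0.0458] [-3.6 -1.9  9.4]
14.65 [0.556  0.1922 0.0459] [-3.9 -2.4  9.7]
14.7 [0.556  0.1922 0.046 ] [-4.1 -1.8  9.7]
14.75 [0.556  0.1922 0.0461] [-4.  -1.4  9.4]
14.8 [0.556  0.1922 0.0461] [-2.7 -1.4  9.2]
14.85 [0.556  0.1922 0.0461] [-4.  -1.4  8.7]
```

```bash
python3 -m jog '[[[0,0,0.001,0,0,0]]]' 0 >/dev/null
python3 - <<'E'
from h import *
for i in range(12):
    c=bot.camera('scene');o=bot.get_obs()
    if i%3==2: print(o['clock'],o['eef_pos'].round(4),o['ft_force'].round(1))
snap('scene','s6');A=cv2.imread('pics/s6.png')
cv2.imwrite('pics/c6.png',cv2.resize(A[195:270,305:395],(800,667),interpolation=2)[:600])
E
```

```text
15.125 [0.556  0.1922 0.0462] [-3.5 -1.5 10. ]
15.275 [0.556  0.1922 0.0462] [-2.9 -1.1  9.5]
15.425 [0.556  0.1922 0.0462] [-3.3 -1.8 10. ]
15.575 [0.556  0.1922 0.0462] [-2.3 -0.9 10. ]
```

View pics/c6.png

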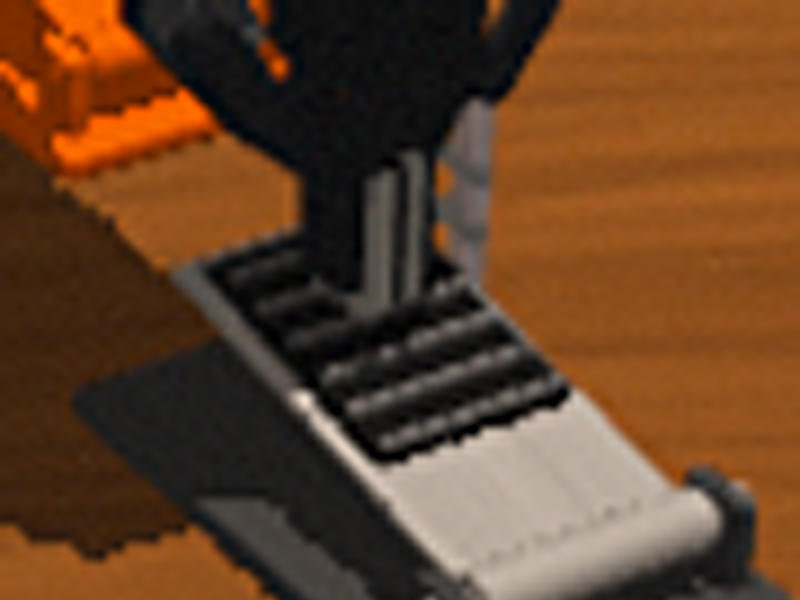

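The treadle is visibly lower. Its free-end corner has moved from scene (326.1,218.9) at rest to about (324.7,225.6). I'll convert that to an angle.

Run:
```python
from h import *
c=load('s6')
a=np.radians(24.8);u=np.array([np.cos(a),np.sin(a),0]);v=np.array([-np.sin(a),np.cos(a),0])
H=np.array([.548,.189,0])+u*.095*np.cos(.34)-u*0; H[2]=.024
for th in(0,.1,.13,.15,.17,.2,.25):
    s=.34-th; P=H-u*(.116*np.cos(s))-v*.031; P[2]+=.116*np.sin(s)+.003
    Q=H-u*(.095*np.cos(s)+.0055*np.sin(s)); Q[2]+=.095*np.sin(s)+.0055*np.cos(s); print(th,proj(c,P).round(1),'pad z',Q[2].round(4))
```

```text
0 [325.6 216.5] pad z 0.0609
0.1 [324.6 220.5] pad z 0.0519
0.13 [324.3 221.7] pad z 0.0492
0.15 [324.2 222.6] pad z 0.0473
0.17 [324.1 223.5] pad z 0.0455
0.2 [323.9 224.8] pad z 0.0427
0.25 [323.7 227.1] pad z 0.038
```

Both estimates give about 0.165 rad: a pixel shift of 6.7, and 15 mm of finger travel since contact. I'll ease up about 1 mm towards centre.

```bash
python3 -m jog '[[[0,0,0.0002,0,0,0]]]' 0 >/dev/null
python3 - <<'E'
from h import *
for i in range(15):
    c=bot.camera('scene');o=bot.get_obs()
    if i%3==2: print(o['clock'],o['eef_pos'].round(4),o['ft_force'].round(1))
E
```

```text
15.9 [0.5562 0.1923 0.0471] [-2.7 -1.   9.1]
16.05 [0.5562 0.1923 0.0471] [-2.4 -1.3  8.4]
16.2 [0.5562 0.1923 0.047 ] [-3.2 -1.4  9.8]
16.35 [0.5562 0.1923 0.047 ] [-3.  -1.5  8.9]
16.5 [0.5562 0.1923 0.047 ] [-2.2 -1.1  9. ]
```

Steady at z 0.047, about 0.155 rad, with about 9 N. Handing in.

Run:
```python
from h import *
bot.job_done();o=bot.get_obs();print(o['clock'],o['eef_pos'].round(4),o['ft_force'].round(1))
```

```text
the job is handed in; nothing more can be done
the job is handed in; nothing more can be done
```

I did all three steps in order and handed the job in at about 16.5 s of the 61 s allowed, with the arm still holding the treadle near half travel. No verdict was reported, and the state could not be read after hand-in.

- **Press:** I pushed the mushroom head down to its stop with closed fingers, peaking at about 20 N, above the suggested 8 to 12 N. The fingertip stopped at z 0.090 and a picture showed the head latched down.
- **Twist:** I gripped the head and turned it about 64° clockwise while following its 7 mm rise. Afterwards it covered the same image rows as at the start (229–246), so it was fully up.
- **Treadle:** The last reading was a still fingertip at z 0.047 with about 9 N upward. I put the angle at about 0.155 rad from finger travel since contact.

**Checks that only partly agreed:**
- **Treadle angle:** Before the last 1 mm ease-up, the picture and the finger travel both gave about 0.165 rad. The rest position my model predicts for that corner was about 2.4 pixels off, so I used only its shift. The 9 N is also slightly above the stated 8 N for half travel.
- **Pointer:** I did not clearly see it between the two teeth, because the gripper hid it.
- **Loose parts:** I saw no contact with them, but I did not measure their positions again at the end.

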